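# Take the bayonet filter out of its dust port

## Robot

A 7-joint arm with a two-finger parallel gripper is mounted at the origin on a cart in front of the work surface, level with it; the furniture and walls round the work are solid. World frame = base frame: x ahead of the robot, y to its left, z up, the work surface at z = 0. Lengths are in m, angles in rad, forces in N, time in s.
With the tool pointing down it reaches from about 0.4 to 0.85 m from the base axis. Payload 10.4 kg.
Tool frame: the origin (TCP) lies at the very end of the fingers, on their centre line; the grasp point (between the pads) lies 19 mm behind it; z points along the fingers, y is the line along which they close (so a half turn about z gives the same grasp; the last joint's range is limited). The gripper opens to 87 mm and grips with 3 to 60 N. Pads are 19 mm wide; open, the fingers measure 117 mm over their backs; the gripper's body (75 mm by 190 mm) begins 51 mm behind the grasp point.
Start: joints at [1.276, 0.332, -0.065, 1.46, 0.022, 1.35, -0.088], TCP at [0.168, -0.602, 0.223] pointing down, gripper open.
Joint ranges: [-2.6, 2.6], [-0.5, 2.12], [-1.47, 1.34], [0.16, 2.42], [-1.27, 4.41], [0.06, 2.06], [-2.6, 2.6]. Speed limits (rad/s): [2.22, 2.22, 2.79, 2.79, 3.14, 3.14, 3.14].

## Interface

Orientations are given as a unit quaternion [x, y, z, w].
In Python, from bench import r gives the robot as it stands.
- The arm moves only by the shell command python3 -m crank 'ROWS' [FORCE]. ROWS is JSON, a list that holds one entry, the list of rows, each a list of 5 numbers: the shift along the tool's x, y, z in mm, then the turn about the tool's z in degrees, then the opening, from -1 (shut) to 1 (fully open). A call has 1 to 20 rows; each row is the pose to reach, as a shift and turn from the pose commanded when the call began, along the tool's axes at that moment; what a row does not reach only later rows make up. A row lasts 1/10 s, in which the tool goes at most 50 mm and 8.59 degrees, less where a joint would pass 70% of its speed; a pose out of reach is approached as far as the arm can. A call with a gripper value outside its range is refused whole. The fingers move at their own pace and stop on an object; FORCE is the grip in N (left out, the last holds). Time passes only in rows, so rows that repeat a pose let the fingers close. It gives the time, the measured TCP pose, the force, the opening and the grip force at its end, in the units of the state.
- r.read_state(): the state, without advancing time (a new reading comes with each control period).
- r.camera(name): name is "scene" or "top"; returns a dict with "image" (480x640x3 uint8, red, green, blue), "vfov" (degrees; the focal length in pixels is half the picture's height over the tangent of half this angle, whatever the lens; pixels are square), "cx", "cy" (the principal point, pixels), "eye" and "attitude" of the camera in the world. Camera axes: x right, y down, z forward; pixel columns grow to the right and rows downward; lengths in m; the calibration is good to about 2 mm. A picture is of the moment at which its call begins. There is no depth.
- r.close_job(): hands the job in; it is judged then, once.
The state is a dict: "time": time; "joint_positions": joint angles; "joint_vel": joint speeds; "joint_torque": joint torques, N m; "ee_pos": TCP position; "eef_rot": TCP orientation; "ft_force": force on the tool from outside, world axes, zero at the start; "torque": the same for the moment, N m; "width": finger opening in m; "grip_force": force on a finger pad.
Only numpy, scipy, OpenCV 4.12 (cv2) and the standard library are available. Lean on these libraries where they do the work, as an engineer would, in place of code of your own. Each camera call takes 0.05 s, during which the arm holds its last target. There are 200 camera calls.

## Task

The air filter in the dust port wants cleaning. Take it by its upright bar grip, turn it anticlockwise (seen from above, about a fifth of a turn) until the bar points at the mark on the port's rim, lift it straight out and stand it upright in the middle of the round wooden board that lies by itself on the bench. Leave the plug with the plain round cap alone in the other port.

Things in the scene. Friction and masses are not known exactly. Their poses are not given: they have to be found in the camera images.
- filter_grip (a point): the filter, a loose bayonet cartridge (0.16 kg, 98 mm tall): core 48 mm across, grey cap 64 mm across, and on the cap an upright black bar grip 56 mm long, 16 thick, 44 tall. Point on the axis inside the bar, 78 mm above the filter's foot, 24 above the cap, 20 below the bar's top. x along the bar (two lugs under the cap point along +x and -x), y across it, z up
- filter_port: the fixed port that holds the filter: aluminium housing 92 mm across, 50 mm tall, on a 110 mm square foot, hose stub to +x. Origin on its axis at bench level, z up. Locked, the filter's x is within 0.15 rad of the port's x and ears hold its lugs down; its foot is 6 mm above the origin, with 3 mm of play sideways. Raised by 50 mm it is clear of the port
- release_mark (a point): small dark raised mark on top of the filter port's rim, 42 mm from its axis, in the direction 70 degrees (1.22 rad) anticlockwise of the port's x. With one end of the bar (its +x end) turned to this mark the lugs are free and the filter lifts straight out; 15 degrees either side also does. It turns easily; solid stop 20 degrees beyond the mark
- board: a round turned wooden board with a groove near its rim, 188 mm across and 16 mm thick, lying loose and alone on the bench near the ports (0.34 kg); not one of the pile in the far left corner. Origin at the centre of its underside, z up.
- plug_cap (a point): the blanking plug, to be left alone: it sits in a second port just like the first, and has a plain round ribbed grey cap 64 mm across and 18 mm tall, with no bar. The point lies on its axis half-way up the cap, 62 mm above the bench.
Things that resemble listed ones, but are neither listed nor needed, are in the scene too. What is shaped like the part that bears filter_grip but red or turquoise is not meant.

How it is judged:
By the outcome, as a careful person would: the job done as asked, in the order asked, and still so for the second after the job is handed in, with the robot touching nothing.
It also fails if it takes over 43 s, if anything falls off the work surface, if the arm or the gripper's body presses on something with over 40 N, if the wrist force passes 120 N, or if a joint passes its speed limit or range.

## Working session

There is one attempt and no reset: what is moved stays moved. The work goes in short steps, Python scripts to look and compute and a shell command to move; the robot and the scene stay as the last step left them, time stands still between calls to the robot, and variables do not carry over. Pictures are saved under pics/ and viewed, at most 10 in all, crops included, and the job is handed in when it is done.

```bash
mkdir -p pics; ls; cat > h.py <<'E'
from bench import r
import numpy as np, cv2
from scipy.spatial.transform import Rotation as R
E
python3 - <<'E'
from h import *
for n in("top","scene"):
    c=r.camera(n); cv2.imwrite(f"pics/{n}0.png",c["image"][:,:,::-1]); print({k:v for k,v in c.items() if k!="image"})
s=r.read_state();print(s)
E
```

```text
pics
{'vfov': 49.16103948978815, 'cx': 323.4787013109663, 'cy': 244.75788937554373, 'eye': array([0.30728101, 0.0622976 , 1.3331443 ]), 'attitude': array([ 0.71180615, -0.69737028,  0.05359645, -0.06429713])}
{'vfov': 57.66277859610614, 'cx': 318.27950734204876, 'cy': 240.95781655882817, 'eye': array([0.15653827, 0.61673864, 0.8814134 ]), 'attitude': array([-0.2897083 ,  0.89480326, -0.32226991,  0.10741661])}
{'time': 0.1, 'joint_positions': array([ 1.27639117,  0.33280924, -0.064695  ,  1.46084761,  0.02161247,
        1.34991264, -0.08849276]), 'joint_vel': array([-1.67958571e-03,  6.98148969e-04,  2.16119368e-04, -1.28854729e-03,
        1.03364454e-05, -7.02696218e-04, -1.05056795e-03]), 'joint_torque': array([ 1.49386819e-03, -6.24548149e+01,  2.47839588e-02, -3.90719962e+01,
       -6.15205220e-02,  3.65829875e-02,  8.10012784e-05]), 'ee_pos': array([ 0.16769042, -0.60172349,  0.22183778]), 'eef_rot': array([ 9.90777602e-01,  1.35496616e-01, -1.22259559e-04, -6.28731196e-04]), 'ft_force': array([-0.21193174, -0.067385  , -0.01195823]), 'torque': array([ 0.05812722,  0.00535998, -0.05584133]), 'grip_force': 0.0, 'width': 0.08701161169841092}
```

View pics/top0.png

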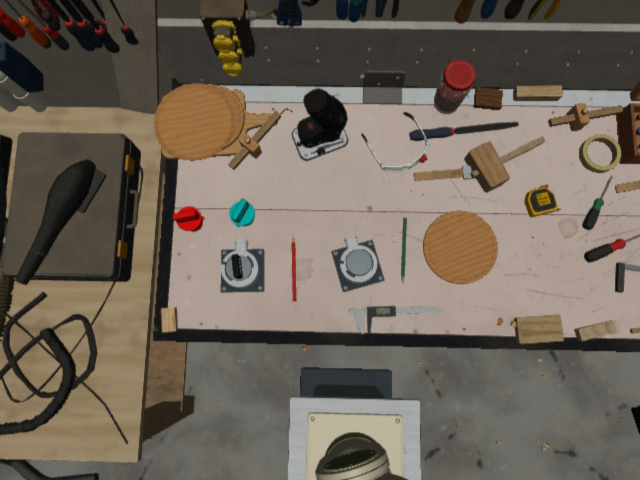

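View pics/scene0.png

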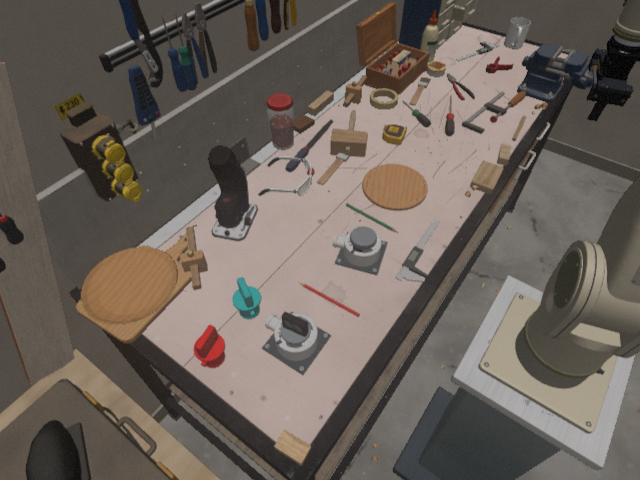

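The top view shows the filter port at about (240,268) with its hose stub up (image), the plug at (360,263) and the free board at (460,247). The scene view agrees: filter at (295,330), board at (395,187). I'll zoom in next.

```bash
cat >> h.py <<'E'
def ray(c,u,v):
    f=240/np.tan(np.radians(c["vfov"]/2)); d=R.from_quat(c["attitude"]).apply([(u-c["cx"])/f,(v-c["cy"])/f,1]); return c["eye"],d
def plane(c,u,v,z):
    e,d=ray(c,u,v); return e+d*(z-e[2])/d[2]
def proj(c,p):
    f=240/np.tan(np.radians(c["vfov"]/2)); q=R.from_quat(c["attitude"]).inv().apply(np.asarray(p)-c["eye"]); return (f*q[0]/q[2]+c["cx"],f*q[1]/q[2]+c["cy"])
E
python3 - <<'E'
from h import *
t=r.camera("top");s=r.camera("scene")
a=cv2.resize(cv2.cvtColor(t["image"],4)[235:300,210:275],(400,400),interpolation=2)
b=cv2.resize(cv2.cvtColor(s["image"],4)[295:375,255:335],(400,400),interpolation=2)
cv2.imwrite("pics/zoom1.png",np.hstack([a,b]))
# board contour: colour threshold, fit ellipse
hsv=cv2.cvtColor(t["image"],cv2.COLOR_RGB2HSV)
m=((hsv[...,1]>90)&(hsv[...,0]<25)).astype(np.uint8); k=np.zeros_like(m);k[200:295,410:510]=m[200:295,410:510]
cs=max(cv2.findContours(k,0,1)[0],key=cv2.contourArea); el=cv2.fitEllipse(cs);print(el,plane(t,*el[0],.016))
for n,p in(("port",(242,269)),("plug",(360,262))):print(n,plane(t,*p,.05))
E
```

```text
((459.9672546386719, 247.06134033203125), (71.1005859375, 74.23307037353516), 120.17575073242188) [ 0.52978123 -0.26141231  0.016     ]
port [0.45877409 0.28376002 0.05      ]
plug [ 0.48194307 -0.00678807  0.05      ]
```

View pics/zoom1.png

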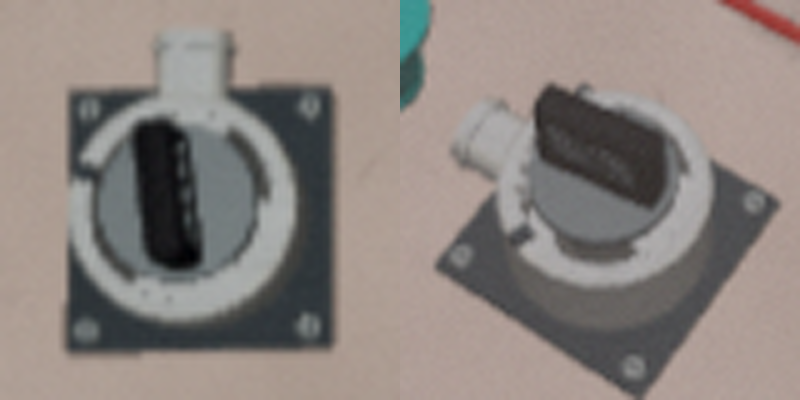

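```bash
cat >> h.py <<'E'
def shift(s,p):
    "world target TCP -> tool-frame shift in mm; plus tool x heading deg"
    q=R.from_quat(s["eef_rot"]); x=q.apply([1,0,0]); return np.round(q.inv().apply(np.asarray(p)-s["ee_pos"])*1000,1), np.degrees(np.arctan2(x[1],x[0]))
E
python3 - <<'E'
from h import *
t=r.camera("top");st=r.read_state();s=r.camera("scene")
T=lambda a,b,z:plane(t,210+a/6.154-.4,235+b/6.154-.4,z)
S=lambda a,b,z:plane(s,255+(a-400)/5-.4,295+b/5-.4,z)
h=lambda d:np.degrees(np.arctan2(d[1],d[0]))
k=[T(*p,.006) for p in((70,92),(333,88),(333,347),(67,350))]
c=np.mean(k,0);print("foot",c,"xdir",h(k[0]-k[3]),h(k[1]-k[2]),h(k[0]-k[1])-90)
b=T(152,125,.104),T(181,262,.104);print("bar top",(b[0]+b[1])/2,h(b[0]-b[1]),np.linalg.norm(b[0]-b[1]))
b=S(547,92,.104),S(665,140,.104);print("bar S",(b[0]+b[1])/2,h(b[0]-b[1]),np.linalg.norm(b[0]-b[1]))
m=T(86,172,.052);print("mark",m,h(m-c)); m=S(523,236,.052);print("markS",m,h(m-c))
for p in((.5,-.25,.22),(.459,.283,.22)):print(shift(st,p))
E
```

```text
foot [0.46119384 0.29068018 0.006     ] xdir 2.444671042135615 2.3250499325730125 1.99630998344864
bar top [0.4592734  0.28746426 0.104     ] 14.632680583187424 0.05453804419691932
bar S [0.45791459 0.28683179 0.104     ] 11.416520475295151 0.05331079134512004
mark [0.47364018 0.32975353 0.052     ] 72.33135495680287
markS [0.47108664 0.32950419 0.052     ] 75.70460451599804
(array([ 414.6, -249.8,    2.3]), np.float64(15.57157371097434))
(array([ 518.1, -774.2,    2.7]), np.float64(15.57157371097434))
```

```bash
python3 -m crank '[[[200,-100,0,0,1],[415,-250,0,0,1],[415,-250,0,0,1],[415,-250,0,0,1],[415,-250,0,0,1],[415,-250,0,0,1],[415,-250,0,0,1],[415,-250,0,0,1],[415,-250,0,0,1],[415,-250,0,0,1],[415,-250,0,0,1],[415,-250,0,0,1]]]'
python3 -m crank '[[[104,-527,0,5,1],[104,-527,0,5,1],[104,-527,0,5,1],[104,-527,0,5,1],[104,-527,0,5,1],[104,-527,0,5,1],[104,-527,0,5,1],[104,-527,0,5,1],[104,-527,0,5,1],[104,-527,0,5,1],[104,-527,0,5,1],[104,-527,0,5,1],[104,-527,0,5,1]]]'
python3 - <<'E'
from h import *
st=r.read_state();s=r.camera("scene");t=r.camera("top")
print(shift(st,(.459,.287,.22)),shift(st,(.459,.287,.068)),st["ee_pos"],st["joint_positions"])
b=cv2.resize(cv2.cvtColor(s["image"],4)[220:380,200:400],(800,600),interpolation=2)
cv2.imwrite("pics/above.png",b)
E
```

```text
time: 1.5
ee_pos: [0.5007, -0.2494, 0.2224]
eef_rot: [0.991, 0.136, -0.0, 0.0]
ft_force: [-0.6, 0.4, -0.5]
width: 0.0875
grip_force: 0.0
time: 2.8
ee_pos: [0.4595, 0.2849, 0.2222]
eef_rot: [0.996, 0.092, -0.0, 0.0]
ft_force: [-0.0, -0.9, 0.1]
width: 0.0868
grip_force: 0.0
(array([-0.1, -2.2,  2.2]), np.float64(10.548625088481979)) (array([-1.000e-01, -2.300e+00,  1.542e+02]), np.float64(10.548625088481979)) [0.45954329 0.28487129 0.22218966] [ 0.07983698  0.23764113 -0.82519368  1.65077636  0.17921106  1.33248984
 -2.16069969]
```

View pics/above.png

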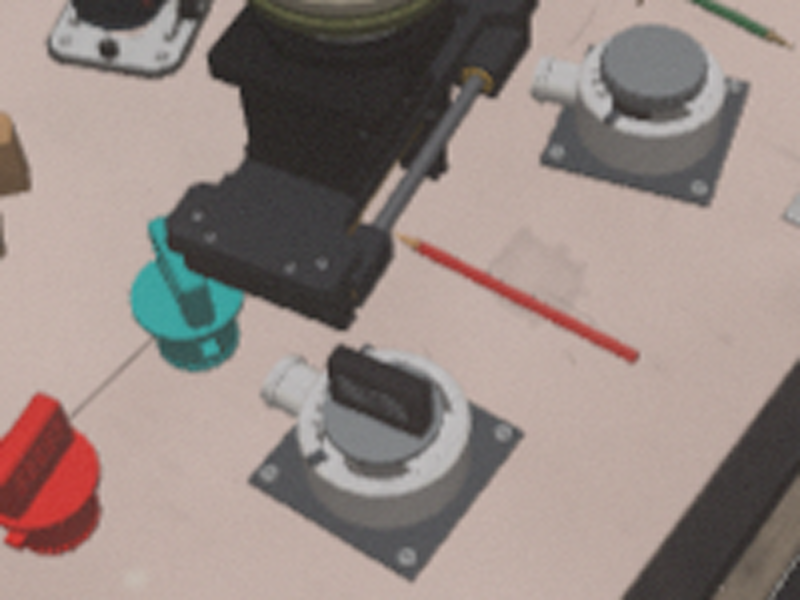

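The close view shows the gripper above the filter; the bar runs from (345,360) to (420,420) and the mark is at (317,457). I'm descending on the bar.

```bash
python3 -m crank '[[[0,-2,50,0,1],[0,-2,100,0,1],[0,-2,120,0,1],[0,-2,135,0,1],[0,-2,145,0,1],[0,-2,153,0,1],[0,-2,153,0,1],[0,-2,153,0,-1],[0,-2,153,0,-1],[0,-2,153,0,-1],[0,-2,153,0,-1],[0,-2,153,0,-1],[0,-2,153,0,-1],[0,-2,153,0,-1],[0,-2,153,0,-1],[0,-2,153,0,-1]]]' 25
```

```text
time: 4.5
ee_pos: [0.4588, 0.2877, 0.0695]
eef_rot: [0.996, 0.092, -0.0, 0.0]
ft_force: [1.2, -0.0, 0.3]
width: 0.0233
grip_force: 0.0
```

```bash
python3 -m crank '[[[0,0,0,0,-1],[0,0,0,0,-1],[0,0,0,0,-1],[0,0,0,0,-1],[0,0,0,0,-1]]]'
```

```text
time: 5.0
ee_pos: [0.4587, 0.2878, 0.0695]
eef_rot: [0.996, 0.092, -0.0, -0.0]
ft_force: [-0.4, 1.2, -0.4]
width: 0.0158
grip_force: 25.0
```

```bash
python3 -m crank '[[[0,0,0,-5,-1],[0,0,0,-10,-1],[0,0,0,-15,-1],[0,0,0,-20,-1],[0,0,0,-25,-1],[0,0,0,-30,-1],[0,0,0,-30,-1]]]'
python3 - <<'E'
from h import *
s=r.read_state();print(s["torque"],s["joint_positions"][6])
E
```

```text
time: 5.7
ee_pos: [0.4588, 0.2874, 0.0694]
eef_rot: [0.938, 0.347, -0.0, 0.0]
ft_force: [-0.2, 0.4, -1.4]
width: 0.0161
grip_force: 25.0
[-0.01749602 -0.01745147 -0.04149666] -1.786097552748686
```

```bash
python3 -m crank '[[[0,0,0,-5,-1],[0,0,0,-10,-1],[0,0,0,-15,-1],[0,0,0,-20,-1],[0,0,0,-25,-1],[0,0,0,-30,-1],[0,0,0,-32,-1],[0,0,0,-32,-1]]]'
python3 - <<'E'
from h import *
s=r.read_state();print(s["torque"],shift(s,(.46,.29,.13)))
t=r.camera("top");c=r.camera("scene")
a=cv2.resize(cv2.cvtColor(t["image"],4)[225:305,200:280],(400,400),interpolation=2)
b=cv2.resize(cv2.cvtColor(c["image"],4)[275:375,245:345],(400,400),interpolation=2)
cv2.imwrite("pics/turned.png",np.hstack([a,b]))
E
```

```text
time: 6.5
ee_pos: [0.4588, 0.2875, 0.0694]
eef_rot: [0.807, 0.591, -0.0, 0.0]
ft_force: [0.6, -0.0, -2.0]
width: 0.0159
grip_force: 25.0
[-0.01736423 -0.07057539 -0.03135208] (array([  2.7,   0.3, -60.6]), np.float64(72.44778684174186))
```

View pics/turned.png

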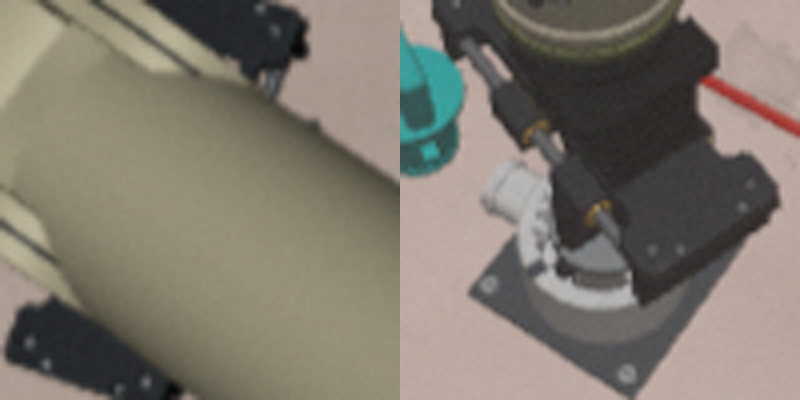

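The gripper has turned to a heading of 72.4°, over the mark at (535,268), with no resistance. Next is a slow lift, watching the force.

```bash
python3 -m crank '[[[0,0,-4,0,-1],[0,0,-8,0,-1],[0,0,-12,0,-1],[0,0,-16,0,-1],[0,0,-20,0,-1]]]'
```

```text
time: 7.1
ee_pos: [0.4589, 0.2877, 0.09]
eef_rot: [0.806, 0.592, 0.0, 0.0]
ft_force: [0.4, 0.2, -1.5]
width: 0.0157
grip_force: 25.0
```

```bash
python3 -m crank '[[[0,0,-20,0,-1],[0,0,-45,0,-1],[0,0,-80,0,-1],[0,0,-120,0,-1],[0,0,-130,0,-1],[0,0,-130,0,-1]]]'
python3 - <<'E'
from h import *
s=r.read_state();print(shift(s,(.51,.0,.22)),shift(s,(.53,-.2614,.22)),s["joint_positions"])
c=r.camera("scene")
cv2.imwrite("pics/lifted.png",cv2.cvtColor(c["image"],4)[200:400,180:440].repeat(3,0).repeat(3,1)[:600,:780])
E
```

```text
time: 7.7
ee_pos: [0.4594, 0.2882, 0.221]
eef_rot: [0.806, 0.592, 0.001, 0.001]
ft_force: [0.2, -0.5, -0.7]
width: 0.0157
grip_force: 25.0
(array([-259.8,  134.6,    0.9]), np.float64(72.55385307138663)) (array([-503.1,  232.1,    0.8]), np.float64(72.55385307138663)) [ 0.26204797  0.31332771 -1.07541908  1.64396769  0.28303418  1.35095007
 -1.15932881]
```

View pics/lifted.png

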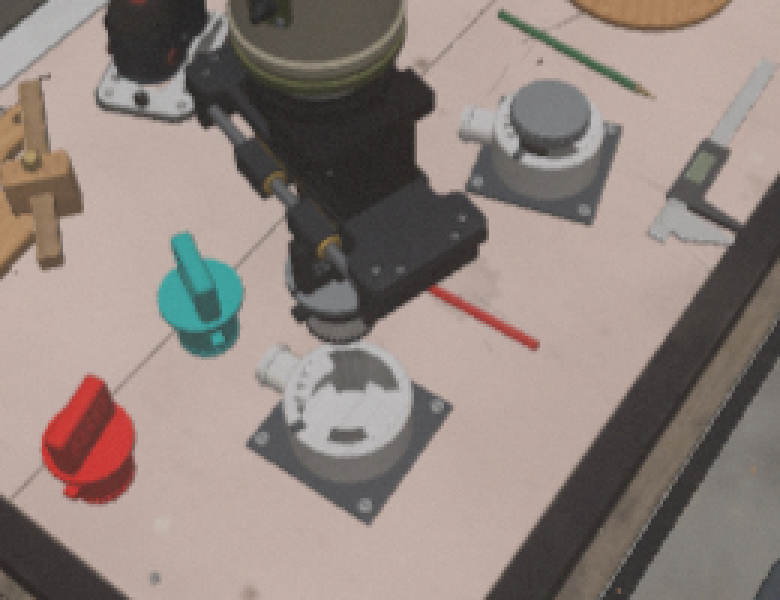

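The filter is held upright at (330,290), the port at (350,400) is empty, and the plug is untouched. I'm carrying it to the board.

```bash
python3 -m crank '[[[-20,9,0,0,-1],[-55,25,0,0,-1],[-95,44,0,0,-1],[-135,62,0,0,-1],[-175,81,0,0,-1],[-215,99,0,0,-1],[-255,118,0,0,-1],[-295,136,0,0,-1],[-335,155,0,0,-1],[-375,173,0,0,-1],[-415,191,0,0,-1],[-450,208,0,0,-1],[-480,221,0,0,-1],[-495,228,0,0,-1],[-503,232,0,0,-1],[-503,232,0,0,-1],[-503,232,0,0,-1]]]'
python3 - <<'E'
from h import *
s=r.read_state();print(shift(s,(.5298,-.2614,.0795)))
c=r.camera("scene")
hsv=cv2.cvtColor(c["image"],cv2.COLOR_RGB2HSV)
cv2.imwrite("pics/overboard.png",cv2.resize(cv2.cvtColor(c["image"],4)[100:250,300:500],(800,600)))
E
```

```text
time: 9.45
ee_pos: [0.5297, -0.2597, 0.2194]
eef_rot: [0.805, 0.593, 0.0, -0.0]
ft_force: [1.0, 0.6, -1.2]
width: 0.0157
grip_force: 25.0
(array([ -1.7,   0.6, 139.8]), np.float64(72.69632375158417))
```

View pics/overboard.png

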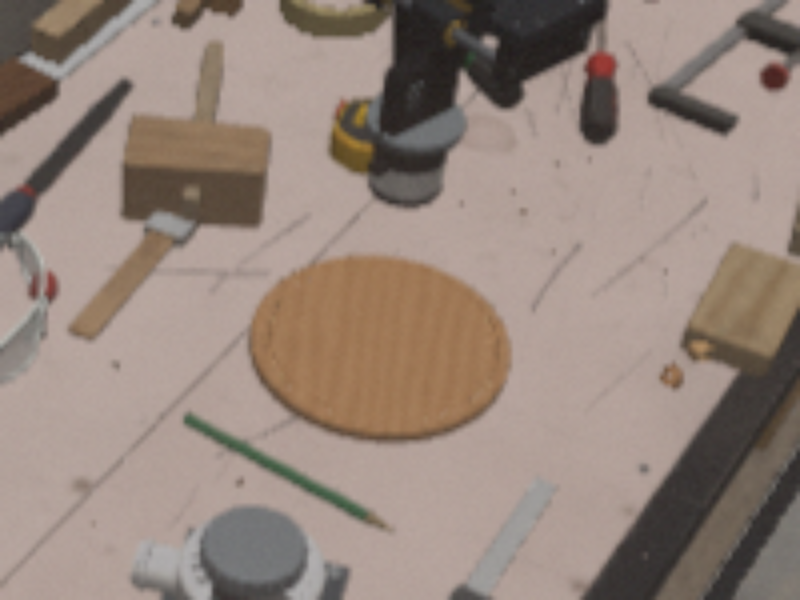

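The filter hangs upright at (410,150); the board, centred at (380,345), is clear. I'm lowering it.

```bash
python3 -m crank '[[[-2,1,40,0,-1],[-2,1,80,0,-1],[-2,1,110,0,-1],[-2,1,125,0,-1],[-2,1,131,0,-1],[-2,1,134,0,-1],[-2,1,136,0,-1],[-2,1,138,0,-1],[-2,1,138,0,-1]]]'
python3 - <<'E'
from h import *
s=r.read_state();c=r.camera("scene");print(s["ft_force"],s["ee_pos"],proj(c,(.5298,-.2614,.016)))
E
```

```text
time: 10.4
ee_pos: [0.5302, -0.2641, 0.0822]
eef_rot: [0.806, 0.592, 0.0, 0.001]
ft_force: [0.3, -0.2, -1.7]
width: 0.0157
grip_force: 25.0
[ 0.30921319 -0.22070035 -1.70572862] [ 0.53017545 -0.26410105  0.0821576 ] (np.float64(394.0722876008622), np.float64(184.4968496277977))
```

```bash
python3 -m crank '[[[2,0,1,0,-1],[2,0,2,0,-1],[2,0,2,0,-1]]]'; python3 -m crank '[[[0,0,1,0,-1],[0,0,1,0,-1]]]'
```

```text
time: 10.75
ee_pos: [0.5304, -0.2619, 0.0795]
eef_rot: [0.806, 0.592, -0.0, -0.0]
ft_force: [0.3, -0.0, -1.0]
width: 0.0157
grip_force: 25.0
time: 10.95
ee_pos: [0.5306, -0.2621, 0.0791]
eef_rot: [0.806, 0.592, -0.0, 0.0]
ft_force: [-1.7, -0.2, 3.6]
width: 0.0157
grip_force: 25.0
```

Contact is light, at +3.6 N. I'll open and back straight up.

```bash
python3 -m crank '[[[0,0,0,0,0],[0,0,0,0,0],[0,0,0,0,0],[0,0,0,0,0],[0,0,0,0,0],[0,0,0,0,0],[0,0,0,0,0],[0,0,0,0,0]]]'
python3 -m crank '[[[0,0,-10,0,0],[0,0,-25,0,0],[0,0,-60,0,0],[0,0,-100,0,0],[0,0,-140,0,0],[0,0,-140,0,0]]]'
python3 - <<'E'
from h import *
s=r.read_state();print(shift(s,(.48,.0,.22)))
E
```

```text
time: 11.75
ee_pos: [0.5305, -0.262, 0.0786]
eef_rot: [0.806, 0.592, 0.0, 0.0]
ft_force: [0.1, 0.2, 0.6]
width: 0.0435
grip_force: 0.0
time: 12.35
ee_pos: [0.5332, -0.2623, 0.2259]
eef_rot: [0.806, 0.592, 0.002, 0.004]
ft_force: [0.4, 0.5, 0.1]
width: 0.0435
grip_force: 0.0
(array([ 234.4, -129.3,    4.2]), np.float64(72.59282417177769))
```

Next I'll move the arm aside so I can check from above.

```bash
python3 -m crank '[[[40,-20,0,0,0],[80,-45,0,0,0],[120,-67,0,0,0],[160,-90,0,0,0],[200,-112,0,0,0],[234,-130,0,0,0],[234,-130,0,0,0],[234,-130,0,0,0],[234,-130,0,0,0],[234,-130,0,0,0]]]'
python3 - <<'E'
from h import *
t=r.camera("top");c=r.camera("scene")
a=cv2.resize(cv2.cvtColor(t["image"],4)[195:295,410:510],(400,400),interpolation=2)
b=cv2.resize(cv2.cvtColor(c["image"],4)[120:220,345:445],(400,400),interpolation=2)
cv2.imwrite("pics/placed.png",np.hstack([a,b]))
E
```

```text
time: 13.35
ee_pos: [0.4767, -0.001, 0.2186]
eef_rot: [0.807, 0.591, 0.0, -0.0]
ft_force: [-0.7, -0.6, -0.2]
width: 0.0437
grip_force: 0.0
```

View pics/placed.png

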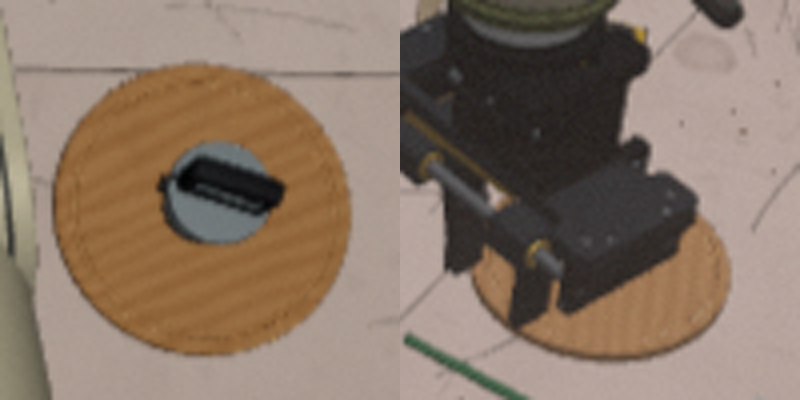

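The top view shows the filter upright with its cap at (220,193) and the board centred at (202,209). I'll check how much of that offset is parallax.

```bash
python3 - <<'E'
from h import *
t=r.camera("top")
print(plane(t,410+219/4-.4,195+193/4-.4,.070),plane(t,410+202/4-.4,195+209/4-.4,.016), r.read_state()["joint_vel"].round(3))
E
```

```text
[ 0.53126067 -0.25899473  0.07      ] [ 0.53033107 -0.26175934  0.016     ] [-0.003 -0.002 -0.004  0.002 -0.001 -0.001 -0.001]
```

The filter is about 3 mm off the board's centre, which is within measurement error, so I'm handing in.

```bash
python3 -c "
from bench import r
print(r.close_job())"
```

```text
the job is handed in; nothing more can be done
None
```

I turned the filter to the mark, lifted it out and stood it upright within about 3 mm of the board's centre, left the plug alone, and handed the job in after about 13.5 s; no verdict came back.

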